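# Re-hang the lift-off door of a spice cupboard

### The arm

A 6-joint arm with a two-finger parallel gripper is mounted at the origin on a cart in front of the work surface, level with it; the furniture and walls round the work are solid. World frame = base frame: x ahead of the robot, y to its left, z up, the work surface at z = 0. Lengths are in mm, angles in rad, forces in N, time in s.
With the tool pointing down it reaches from about 350 to 775 mm from the base axis. Payload 7.3 kg.
Tool frame: the origin (TCP) lies at the very end of the fingers, on their centre line; the grasp point (between the pads) lies 19 mm behind it; z points along the fingers, y is the line along which they close (so a half turn about z gives the same grasp; the last joint's range is limited). The gripper opens to 92 mm and grips with 3 to 60 N. Pads are 19 mm wide; open, the fingers measure 130 mm over their backs; the gripper's body (75 mm by 190 mm) begins 47 mm behind the grasp point.
Start: joints at [0.989, 0.342, 1.524, -0, 1.275, -0.146], TCP at [221.61, 475.956, 226.741] pointing down, gripper open.
Joint ranges: [-2.53, 2.53], [-0.77, 2.02], [0.04, 2.7], [-1, 4.14], [0.28, 2.66], [-3.11, 3.11]. Speed limits (rad/s): [2.57, 2.57, 3.14, 3.14, 3.14, 3.14].

### API

Orientations are given as [roll, pitch, yaw] about the fixed x, y, z axes, in that order (R = Rz(yaw) Ry(pitch) Rx(roll)).
In Python, from plant import get_obs, vision, workorder gives the robot as it stands.
- The arm moves only by the shell command python3 -m pendant 'ROWS' [OPENING]. ROWS is a JSON object of lists of equal length, an entry for each row: "dp": the shift along the tool's x, y, z in m, a list of three; "rotation": the turn, a rotation vector about the tool's x, y, z in rad, a list of three. A call has 1 to 8 rows; each row is the pose to reach, as a shift and turn from the pose commanded when the call began, along the tool's axes at that moment; what a row does not reach only later rows make up. A row lasts 1/8 s, in which the tool goes at most 62.5 mm and 10.7 degrees, less where a joint would pass 70% of its speed; a pose out of reach is approached as far as the arm can. A call with a gripper value outside its range is refused whole. OPENING is the finger opening in m, from 0 to 0.0918, set as the call begins (- or left out, the last holds). The fingers move at their own pace and stop on an object; the grip force is fixed at half the most. Time passes only in rows, so rows that repeat a pose let the fingers close. It gives the time, the measured TCP pose, the force, the opening and the grip force at its end, in the units of the state.
- get_obs(): the state, without advancing time (a new reading comes with each control period).
- vision.capture(name): name is "side" or "top" or "wrist"; returns a dict with "pixels" (400x640x3 uint8, red, green, blue), "vfov" (degrees; the focal length in pixels is half the picture's height over the tangent of half this angle, whatever the lens; pixels are square), "cx", "cy" (the principal point, pixels), "pose" (4x4, takes a point from camera to world coordinates); the wrist camera has in their place "T_tool_cam" (4x4, takes a point from camera to tool coordinates, whose origin is the TCP and whose axes are the flange's). Camera axes: x right, y up, looking along -z (the intrinsics and any distortion apply to the point x, -y, -z); pixel columns grow to the right and rows downward; lengths in mm; the calibration is good to about 2 mm. A picture is of the moment at which its call begins: read the wrist's pose just before it. There is no depth.
- workorder.close_job(): hands the job in; it is judged then, once.
The state is a dict: "time": time; "joint_positions": joint angles; "dq": joint speeds; "tau": joint torques, N m; "tool_pos": TCP position; "tcp_rot": TCP orientation; "contact_force": force on the tool from outside, world axes, zero at the start; "moment": the same for the moment, N m; "grip_width": finger opening in mm; "finger_force": force on a finger pad.
Only numpy, scipy, OpenCV 4.12 (cv2) and the standard library are available. Lean on these libraries where they do the work, as an engineer would, in place of code of your own. Each camera call takes 0.05 s, during which the arm holds its last target. There are 200 camera calls.

### The job

The door of the little green spice cupboard has been washed and stands in the plate drainer. Lift it out, hang it back with both knuckles fully down on the two hinge pins while it stands open, then let go and push it gently shut until it is held by its catch. Do not force or drop it onto the pins, and leave everything else standing where it is.

Things in the scene. Friction and masses are not known exactly. Their poses are not given: they have to be found in the camera images.
- cupboard: Small green spice cupboard fixed on the worktop: 190 wide (its y), 120 deep (its x), 220 tall, open front facing its -x. Origin: on the worktop under the middle of its front edge; the front plane is x = 0. Two steel hinge pins stand outside its front left edge, one above the other. On its right front edge two clear buffers stand 6.5 proud.
- pin_nominal (a point): Lower pin's NOMINAL foot (cupboard x -13.5, y 101, z 44); upper foot at z 152. Pins: 8.4 thick, 20 tall (tips z 64, 172), flat tips with a 0.8 chamfer, on shoulders 13 wide. The strip with both pins is screwed on through slots and sits up to 5 mm fore or aft (cupboard x) of nominal, y true; it does not shift under load. See or feel where it is: this point does not show it.
- catch (a point): Middle of the roller catch inside the cupboard, right, under the top (cupboard x 6.5, y -65, z 188): two sprung white rollers grip the door's tongue as the door is shut. Pushing it home takes about 3 to 6 N at the free edge.
- cupboard_door: Loose green door, panel 14 thick (x), 176 wide (y), 190 tall (z), 0.3 to 0.5 kg. Origin under the panel's middle; front face -x with a knob 22 wide, 22 long at y -72, z 105. Stands upright in the drainer, underside at world z 16; seated, at 14. Hung and shut, its axes equal the cupboard's; open, it is turned clockwise (from above), free edge towards the robot.
- tongue (a point): Head (8 thick) of the steel catch tongue on the door's inner (+x) face, door x 26, y -59, z 172.
- knuckle_low (a point): Centre of the lower end of the door's lower knuckle (door x 0, y 107, z 30): an open brass tube, bore 10, outside 16, 22 long. Seated, it is 44 above the worktop.
- knuckle_top (a point): Centre of the lower end of the door's upper knuckle (door x = 0, y = 107, z = 138). Seated, it is 152 above the worktop.
- free_edge (a point): Middle of the door's free edge (door x = 0, y = -88, z = 95). Shut against the buffers it is at x = -13.5 in the cupboard's frame.
- plate_drainer: Wooden plate drainer, fixed, 160 (x) x 116 (y), base 16 high, origin under the middle of its far (+x) edge. Six pairs of dowels (diameter 8, at y = -45 and +45) rise to z = 86 and make five slots; the door stands in the middle slot (drainer x -80), its width along the drainer's y, with 2 mm play on each side.
- spice_jar_4: Spice jar with a black cap, 41 x 41 x 105, standing in the cupboard; origin under its middle.
- spice_jar_5: Spice jar with a black cap, 41 x 41 x 105, standing in the cupboard; origin under its middle.
- spice_jar_6: Spice jar with a black cap, 41 x 41 x 105, standing in the cupboard; origin under its middle.
- egg_cup_1: White egg cup, 47 x 47 x 58, on the cupboard's shelf; origin under its middle.
- egg_cup_2: White egg cup, 47 x 47 x 58, on the cupboard's shelf; origin under its middle.
- mug: White mug, blue inside, 83 x 116 x 94, on the worktop at the right; origin under its middle.
- timer: Round dark egg timer, 64 x 64 x 50, on the worktop at the right; origin under its middle.
- salt_mill: Small grey salt shaker, 44 x 44 x 90, on the worktop at the left; origin under its middle.

How it is judged (in metres and radians):
On the way, in this order (a step that is already met when the one before it is completed fails the run):
1. the door is lifted clear of the drainer (height (world z) of cupboard_door above 0.09 m), for 0.1 s.
2. both knuckles are fully down on the pins while the door stands open (free edge at least 60 mm in front of the cupboard) (x of knuckle_low in the frame of cupboard between -0.021 and -0.006 m and y of knuckle_low in the frame of cupboard between 0.097 and 0.105 m and z of knuckle_low in the frame of cupboard between 0.042 and 0.0465 m and x of knuckle_top in the frame of cupboard between -0.021 and -0.006 m and y of knuckle_top in the frame of cupboard between 0.097 and 0.105 m and z of knuckle_top in the frame of cupboard between 0.15 and 0.1545 m and x of free_edge in the frame of cupboard below -0.06 m), for 0.2 s.
At the end, for the whole second after the job is handed in: Both knuckles are down on their pins (lower ends within 2.5 mm of the shoulders' heights, upright within 3 degrees) and the door is shut: its free edge within 4 mm of where it meets the buffers. Door at rest and released (x of knuckle_low in the frame of cupboard between -0.021 and -0.006 m and y of knuckle_low in the frame of cupboard between 0.097 and 0.105 m and z of knuckle_low in the frame of cupboard between 0.042 and 0.0465 m and x of knuckle_top in the frame of cupboard between -0.021 and -0.006 m and y of knuckle_top in the frame of cupboard between 0.097 and 0.105 m and z of knuckle_top in the frame of cupboard between 0.15 and 0.1545 m and x of free_edge in the frame of cupboard between -0.0175 and -0.008 m and angle between cupboard_door's own z axis and vertical below 0.05 rad and linear speed of cupboard_door below 0.02 m/s and contact force between the fingers and cupboard_door below 0.1 N); the robot touches nothing.
It fails at once if the door is forced or dropped against the cupboard or its pins (more than 40 N between them) (contact force between cupboard_door and cupboard above 40 N).
It fails at once if a jar, egg cup, mug, timer or salt shaker is moved more than 25 mm (distance of any of spice_jar_4, spice_jar_5, spice_jar_6, egg_cup_1, egg_cup_2, mug, timer, salt_mill from where it was at the start of the episode above 0.025 m).
It also fails if it takes over 72 s, if anything falls off the work surface, if the arm or the gripper's body presses on something with over 40 N, if the wrist force passes 120 N, or if a joint passes its speed limit or range.

## Working session

There is one attempt and no reset: what is moved stays moved. The work goes in short steps, Python scripts to look and compute and a shell command to move; the robot and the scene stay as the last step left them, time stands still between calls to the robot, and variables do not carry over. Pictures are saved under pics/ and viewed, at most 10 in all, crops included, and the job is handed in when it is done.

```bash
ls; mkdir -p pics; python3 - <<'E'
from plant import get_obs, vision
import cv2,json
o=get_obs();print(o)
for n in("side","top"):
    c=vision.capture(n);cv2.imwrite(f"pics/{n}0.png",c["pixels"][:,:,::-1])
    print(n,{k:(v.tolist() if hasattr(v,'tolist') else v) for k,v in c.items() if k!="pixels"})
c=vision.capture("wrist");cv2.imwrite("pics/wrist0.png",c["pixels"][:,:,::-1])
print({k:(v.tolist() if hasattr(v,'tolist') else v) for k,v in c.items() if k!="pixels"})
E
```

```text
pics
{'time': 0.0, 'joint_positions': array([ 9.89017564e-01,  3.42720011e-01,  1.52499634e+00, -3.17743615e-06,
        1.27537833e+00, -1.46000779e-01]), 'dq': array([ 1.00924442e-03,  9.48036873e-04,  5.91302560e-04, -7.77282438e-06,
        3.61723975e-04, -2.98500896e-04]), 'tau': array([-9.63069488e-05, -4.31255150e+01, -2.44218725e+01,  7.16517703e-02,
        5.61318209e-02, -2.21439227e-04]), 'tool_pos': array([221.37435404, 475.61259342, 226.05357743]), 'tcp_rot': array([-3.14010616e+00, -2.15513400e-04,  2.70581544e+00]), 'contact_force': array([-0.3460015 , -0.43575483,  0.1443961 ]), 'moment': array([-0.00580218, -0.00694062,  0.0148298 ]), 'finger_force': 0.0, 'grip_width': 92.31989110042427}
side {'vfov': 52.92315672781254, 'cx': 318.0933072646202, 'cy': 200.187647913727, 'pose': [[-0.9699520338464244, 0.13009464692894218, -0.2055928862524646, 210.2118140214949], [-0.2423285373777452, -0.5918800930162218, 0.7687358684642412, 1055.8621786738825], [-0.02167791524911301, 0.7954579425284172, 0.6056209455252598, 946.1779359325774], [0.0, 0.0, 0.0, 1.0]]}
top {'vfov': 49.822632028825566, 'cx': 323.2599958909702, 'cy': 199.60165596057374, 'pose': [[0.15435303016743615, 0.8120714212120312, -0.562774509842799, -481.27514977323153], [-0.9879313894860547, 0.11941152886183037, -0.09865321303958549, -162.7939861658811], [-0.01291169029539361, 0.5712100258447432, 0.8207023788366667, 1546.849340623899], [0.0, 0.0, 0.0, 1.0]]}
{'vfov': 60.55035385459879, 'cx': 316.8165311628581, 'cy': 206.48802953432929, 'T_tool_cam': [[-0.00035454567600792705, 0.9608510736568721, 0.2770651341287803, 74.26836163617259], [0.9999999077388902, 0.0004078615193635546, -0.0001348005609013118, 1.3497854471344883], [-0.0002425274702399494, 0.27706506077348764, -0.960851129613224, -159.7381745404122], [0.0, 0.0, 0.0, 1.0]]}
```

View pics/side0.png

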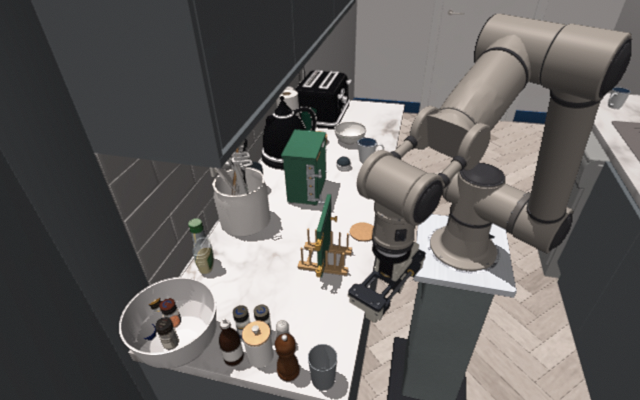

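View pics/top0.png

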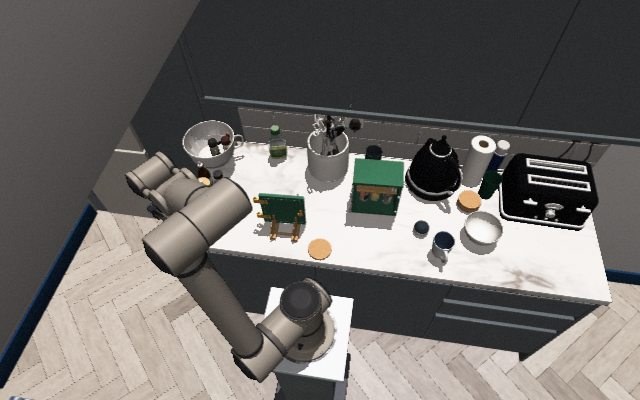

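```bash
python3 - <<'E'
import cv2,numpy as np
s=cv2.imread("pics/side0.png");t=cv2.imread("pics/top0.png")
def crop(im,x,y,w,h,k):
    c=cv2.resize(im[y:y+h,x:x+w],None,fx=k,fy=k,interpolation=cv2.INTER_CUBIC)
    for i in range(0,w,10):
        cv2.line(c,(i*k,0),(i*k,6 if i%50 else 14),(0,0,255),1)
    for i in range(0,h,10):
        cv2.line(c,(0,i*k),(6,i*k),(0,0,255),1)
    return c
cv2.imwrite("pics/c1.png",crop(s,270,125,130,100,6)[:600,:800])
cv2.imwrite("pics/c2.png",crop(t,245,150,160,100,5))
cv2.imwrite("pics/c3.png",crop(s,280,185,120,100,6))
E
```

```text
(no output)
```

View pics/c2.png

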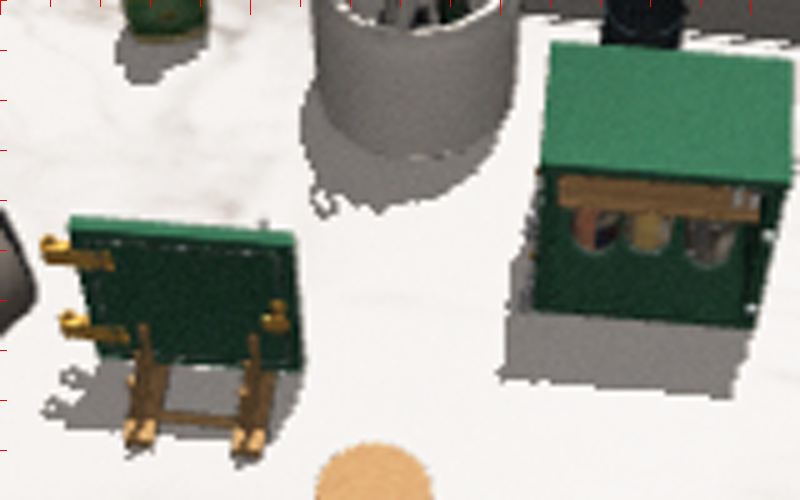

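View pics/c3.png

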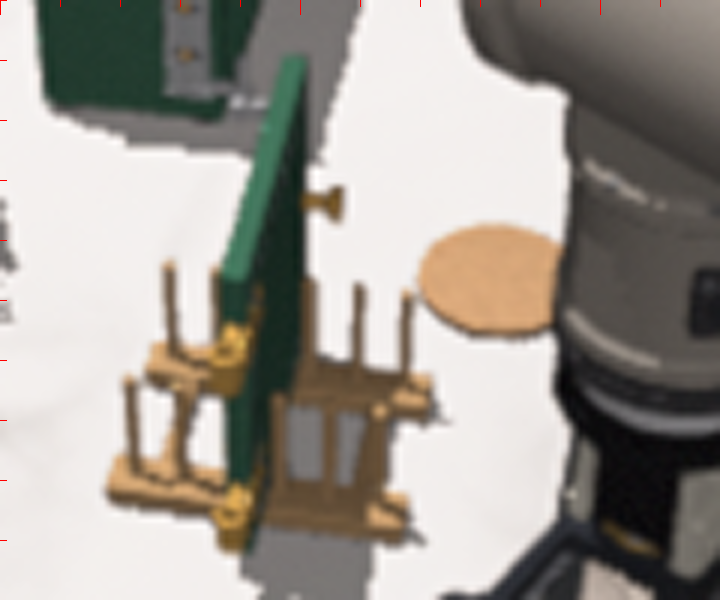

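View pics/c1.png

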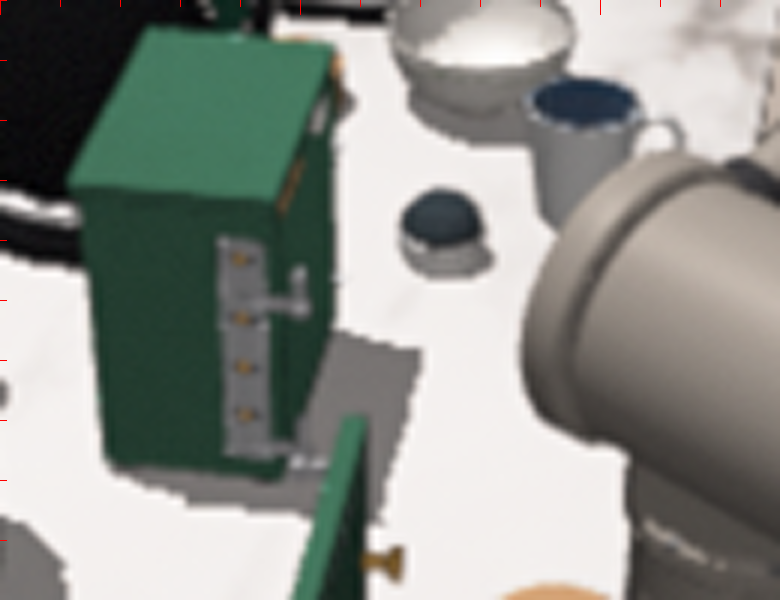

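```bash
cat > h.py <<'E'
import numpy as np
from scipy.spatial.transform import Rotation as R
from scipy.optimize import least_squares
from plant import get_obs, vision
def toolT(o=None):
    o=o or get_obs();T=np.eye(4);T[:3,:3]=R.from_euler('xyz',o["tcp_rot"]).as_matrix();T[:3,3]=o["tool_pos"];return T
def pr(cam,T,P):
    P=np.atleast_2d(P);f=200/np.tan(np.radians(cam["vfov"])/2)
    q=(P-T[:3,3])@T[:3,:3]
    return np.c_[cam["cx"]+f*q[:,0]/-q[:,2],cam["cy"]-f*q[:,1]/-q[:,2]]
def ray(cam,T,uv):
    f=200/np.tan(np.radians(cam["vfov"])/2)
    d=T[:3,:3]@np.array([(uv[0]-cam["cx"])/f,-(uv[1]-cam["cy"])/f,-1]);return T[:3,3],d
def place(p,P,z):  # p=x,y,yaw
    c,s=np.cos(p[2]),np.sin(p[2]);P=np.atleast_2d(P).astype(float)
    return np.c_[p[0]+c*P[:,0]-s*P[:,1],p[1]+s*P[:,0]+c*P[:,1],P[:,2]+z]
def tri(obs): # list of (cam,T,uv)
    A=np.zeros((3,3));b=np.zeros(3)
    for c,T,uv in obs:
        o,d=ray(c,T,uv);d/=np.linalg.norm(d);M=np.eye(3)-np.outer(d,d);A+=M;b+=M@o
    return np.linalg.solve(A,b)
E
cat > fit0.py <<'E'
from h import *
t=vision.capture("top");s=vision.capture("side")
ft=lambda a:np.array(a)/5+[245,150]
f3=lambda a:np.array(a)/6+[280,185]
f1=lambda a:np.array(a)/6+[270,125]
def fit(name,z,free,items,p0):
    def res(p):
        r=[]
        for cam,P,uv in items:
            r.append(pr(cam,np.array(cam["pose"]),place(p,P,p[3] if free else z))-uv)
        return np.concatenate(r).ravel()
    q=least_squares(res,p0,loss="soft_l1");e=res(q.x).reshape(-1,2)
    print(name,q.x.round(3));print(e.round(1).tolist());return q.x
D=[(-7,88,190),(-7,-88,190),(7,88,190),(7,-88,190),(-7,-88,0),(-7,88,0),(0,107,52),(0,107,160)]
d=[(t,D,ft([(72,230),(297,247),(70,216),(292,232),(300,370),(103,358),(70,317),(48,240)])),
 (s,[D[i] for i in(2,0,3,1,7,6)],f3([(222,275),(247,278),(285,57),(306,57),(237,330),(234,490)]))]
for fr in(0,1): fit("door",16,fr,d,[500,300,0,16])
C=[(120,95,220),(120,-95,220),(0,-95,220),(0,95,220),(0,95,0),(0,-95,0)]
c=[(t,C,ft([(553,43),(795,58),(785,183),(543,165),(533,310),(755,328)])),
 (s,[C[0],C[3],C[2],C[1],C[4],(120,95,0)],f1([(70,185),(275,200),(335,45),(150,25),(275,478),(107,462)]))]
for fr in(0,1): k=fit("cup",0,fr,c,[600,0,0,0])
for dx in(-5,0,5): print(dx,pr(s,np.array(s["pose"]),place(k,[(dx-13.5,101,172)],0)),f1((298,268)))
E
python3 fit0.py
```

```text
door [431.221 159.724 113.159  16.   ]
[[-1.2, -0.0], [-0.5, -0.3], [-0.1, -0.2], [0.9, -0.3], [1.2, 1.2], [-1.2, 0.6], [-0.4, 0.3], [0.2, 0.6], [-0.4, -1.2], [0.4, -1.2], [-0.4, -1.9], [0.5, -1.5], [-1.4, 2.5], [-0.1, 2.6]]
door [431.732 159.595 119.443  14.161]
[[-1.0, 0.1], [-0.4, -0.1], [0.0, -0.0], [1.0, -0.1], [1.3, 1.4], [-1.0, 0.7], [-0.3, 0.5], [0.3, 0.8], [-0.5, -0.8], [0.3, -0.7], [-0.6, -1.5], [0.3, -1.1], [-1.5, 2.9], [-0.2, 3.0]]
cup [ 530.949 -200.983   -6.239    0.   ]
[[0.0, -0.2], [-0.7, 0.5], [1.1, -0.5], [-0.1, -0.9], [-0.4, 1.2], [-0.1, 1.5], [0.4, -2.0], [-0.5, -1.6], [-0.4, -1.1], [0.2, -0.1], [0.9, 1.7], [-1.5, 1.1]]
cup [ 531.603 -201.412   -6.24    -1.797]
[[0.1, -0.0], [-0.7, 0.7], [1.2, -0.3], [0.0, -0.7], [-0.3, 1.3], [-0.1, 1.6], [0.3, -1.7], [-0.7, -1.3], [-0.5, -0.8], [0.1, 0.3], [0.8, 2.0], [-1.6, 1.4]]
-5 [[320.25461022 169.64610848]] [319.66666667 169.66666667]
0 [[318.86804841 169.51707922]] [319.66666667 169.66666667]
5 [[317.48316509 169.38820617]] [319.66666667 169.66666667]
```

```bash
cat > mv.py <<'E'
import sys
from h import *
a=[float(x) for x in sys.argv[1:5]]  # x y z yaw (tool down)
o=get_obs();T=toolT(o);Rg=R.from_euler('xyz',[np.pi,0,a[3]]).as_matrix()
print("at",o["tool_pos"].round(1),o["tcp_rot"].round(4),"t",round(o["time"],2))
print("dp",(T[:3,:3].T@(np.array(a[:3])-T[:3,3])/1000).round(4),"rot",R.from_matrix(T[:3,:3].T@Rg).as_rotvec().round(4))
E
python3 mv.py 431 160 290 1.633
```

```text
at [221.5 475.8 226.4] [-3.1410e+00 -1.0000e-04  2.7058e+00] t 0.25
dp [-0.3232 -0.1979 -0.0635] rot [-6.0000e-04  2.0000e-04  1.0728e+00]
```

```bash
python3 -m pendant '{"dp":[[0,0,-0.063],[-0.323,-0.198,-0.0635],[-0.323,-0.198,-0.0635],[-0.323,-0.198,-0.0635],[-0.323,-0.198,-0.0635],[-0.323,-0.198,-0.0635],[-0.323,-0.198,-0.0635],[-0.323,-0.198,-0.0635]],"rotation":[[0,0,0.1],[0,0,1.073],[0,0,1.073],[0,0,1.073],[0,0,1.073],[0,0,1.073],[0,0,1.073],[0,0,1.073]]}' 0.06
python3 -m pendant '{"dp":[[0,0,0],[0,0,0]],"rotation":[[0,0,0],[0,0,0]]}'
cat > snap.py <<'E'
import sys,pickle,cv2
from h import *
n=sys.argv[1];o=get_obs();c=vision.capture("wrist")
pickle.dump((c,toolT(o)@np.array(c["T_tool_cam"])),open(f"pics/{n}.pkl","wb"))
cv2.imwrite(f"pics/{n}.png",c["pixels"][:,:,::-1]);print(o["tool_pos"].round(1),o["tcp_rot"].round(4),o["time"])
E
python3 snap.py w1
```

```text
time: 1.25
tool_pos: [432.5, 156.9, 289.9]
tcp_rot: [-3.142, 0.001, 1.627]
contact_force: [-0.5, -0.3, -0.3]
grip_width: 60.3
finger_force: 0.0
time: 1.5
tool_pos: [430.1, 161.3, 290.3]
tcp_rot: [-3.141, -0.0, 1.635]
contact_force: [0.4, -0.4, -0.5]
grip_width: 60.0
finger_force: 0.0
[430.1 161.3 290.3] [-3.1415e+00 -4.0000e-04  1.6349e+00] 1.5
```

View pics/w1.png

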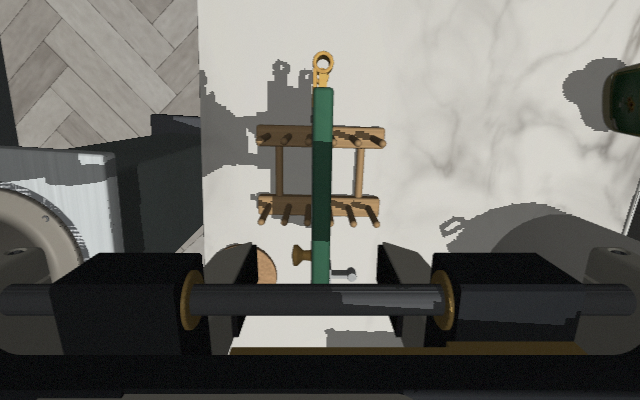

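```bash
python3 - <<'E'
from h import *
import pickle
c,T=pickle.load(open("pics/w1.pkl","rb"))
# refine: green edges along rows
g=c["pixels"].astype(int)
for r in(92,105,120,135,200,240,262,275):
    m=(g[r,295:350,1]-g[r,295:350,0]>12)&(g[r,295:350,1]-g[r,295:350,2]>5);w=np.where(m)[0]+295;print(r,w.min(),w.max(),end=' | ')
print()
def at(uv,z):
    o,d=ray(c,T,uv);return (o+d*(z-o[2])/d[2]).round(1)
for uv,z in [((314,88),206),((333.5,88),206),((323,62),176),((311.5,270),206),((329.5,270),206)]: print(uv,at(uv,z))
P=place([431.2,159.7,.062],[(-7,88,190),(7,88,190),(0,107,160),(-7,-60,190),(7,-60,190)],16);print(pr(c,T,P).round(1))
E
```

```text
92 314 332 | 105 314 332 | 120 313 332 | 135 313 332 | 200 313 330 | 240 312 329 | 262 312 329 | 275 312 328 | 
(314, 88) [423.6 249.6 206. ]
(333.5, 88) [436.7 250.4 206. ]
(323, 62) [428.8 269.8 176. ]
(311.5, 270) [429.9 114.9 206. ]
(329.5, 270) [444.  115.8 206. ]
[[306.6  91.4]
 [327.3  91.4]
 [317.   66.4]
 [307.8 287.6]
 [325.4 287.6]]
```

```bash
python3 mv.py 434.5 162 166 1.623
```

```text
at [430.1 161.4 290.3] [-3.1416e+00 -3.0000e-04  1.6353e+00] t 1.55
dp [0.0003 0.0044 0.1243] rot [-0.     -0.0003  0.0123]
```

```bash
python3 -m pendant '{"dp":[[0,0.0044,0.04],[0,0.0044,0.09],[0,0.0044,0.124],[0,0.0044,0.124]],"rotation":[[0,0,0.012],[0,0,0.012],[0,0,0.012],[0,0,0.012]]}' 0.06
python3 -m pendant '{"dp":[[0,0,0],[0,0,0],[0,0,0],[0,0,0],[0,0,0],[0,0,0]],"rotation":[[0,0,0],[0,0,0],[0,0,0],[0,0,0],[0,0,0],[0,0,0]]}' 0
python3 mv.py 434.5 162 290 1.623
```

```text
time: 2.05
tool_pos: [433.2, 161.2, 164.5]
tcp_rot: [-3.136, 0.001, 1.623]
contact_force: [-1.2, -0.8, 0.8]
grip_width: 60.3
finger_force: 0.0
time: 2.8
tool_pos: [434.5, 160.3, 166.3]
tcp_rot: [-3.14, 0.0, 1.621]
contact_force: [-2.7, -0.8, 5.0]
grip_width: 14.0
finger_force: 30.0
at [434.5 160.3 166.3] [-3.1399  0.      1.6207] t 2.8
dp [ 1.700e-03 -1.000e-04 -1.237e-01] rot [-0.0017  0.     -0.0023]
```

```bash
python3 -m pendant '{"dp":[[0,0,-0.02],[0,0,-0.06],[0,0,-0.1],[0,0,-0.13],[0,0,-0.13]],"rotation":[[0,0,0],[0,0,0],[0,0,0],[0,0,0],[0,0,0]]}'
python3 mv.py 355 -103 296 0.044
```

```text
time: 3.42
tool_pos: [436.1, 160.5, 297.3]
tcp_rot: [3.138, -0.001, 1.621]
contact_force: [-0.2, -0.2, -4.7]
grip_width: 13.7
finger_force: 30.0
at [436.1 160.5 297.3] [ 3.1378e+00 -5.0000e-04  1.6207e+00] t 3.42
dp [-0.2591 -0.0942  0.0008] rot [ 0.0026 -0.0034  1.5767]
```

```bash
python3 -m pendant '{"dp":[[-0.033,-0.011,0],[-0.065,-0.022,0],[-0.097,-0.033,0],[-0.130,-0.045,0],[-0.162,-0.056,0],[-0.195,-0.067,0],[-0.227,-0.078,0],[-0.259,-0.089,0]],"rotation":[[0,0,0.18],[0,0,0.36],[0,0,0.54],[0,0,0.72],[0,0,0.9],[0,0,1.08],[0,0,1.26],[0,0,1.44]]}'
python3 -m pendant '{"dp":[[0,0,0],[0,0,0],[0,0,0]],"rotation":[[0,0,0.1367],[0,0,0.1367],[0,0,0.1367]]}'
python3 mv.py 360 -103 191.3 0.044
```

```text
time: 4.42
tool_pos: [358.1, -103.4, 294.0]
tcp_rot: [-3.139, 0.003, 0.175]
contact_force: [0.7, 0.2, -4.5]
grip_width: 13.9
finger_force: 30.0
time: 4.8
tool_pos: [359.0, -102.3, 295.2]
tcp_rot: [-3.14, 0.002, 0.047]
contact_force: [0.5, 0.4, -4.6]
grip_width: 14.0
finger_force: 30.0
at [ 359.  -102.3  295.2] [-3.1405e+00  1.6000e-03  4.7300e-02] t 4.8
dp [0.0012 0.0009 0.1039] rot [-0.0011  0.0016  0.0032]
```

```bash
python3 -m pendant '{"dp":[[0,0,0.035],[0,0,0.07],[0,0,0.1],[0.001,0.001,0.104],[0.001,0.001,0.104],[0.001,0.001,0.104]],"rotation":[[0,0,0.003],[0,0,0.003],[0,0,0.003],[0,0.0016,0.003],[0,0.0016,0.003],[0,0.0016,0.003]]}'
python3 snap.py w2; python3 - <<'E'
import cv2
i=cv2.imread("pics/w2.png")
cv2.imwrite("pics/w2c.png",cv2.resize(i[0:100,260:390],None,fx=6,fy=6,interpolation=cv2.INTER_CUBIC))
E
```

```text
time: 5.55
tool_pos: [361.1, -104.0, 193.3]
tcp_rot: [3.14, -0.004, 0.042]
contact_force: [0.5, 0.5, -4.2]
grip_width: 14.0
finger_force: 30.0
[ 361.1 -104.   193.3] [ 3.1405 -0.0037  0.0418] 5.55
```

View pics/w2c.png

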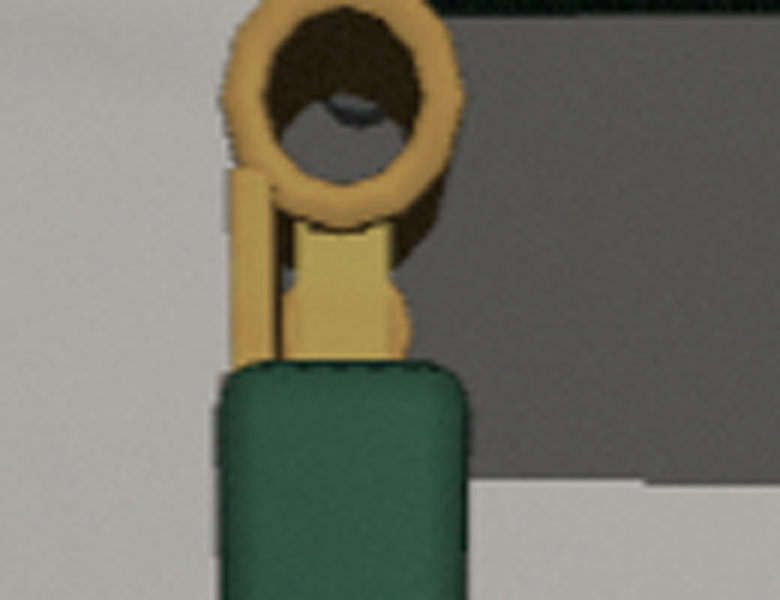

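```bash
python3 - <<'E'
from h import *
import pickle
c,T=pickle.load(open("pics/w2.pkl","rb"))
def at(uv,z):
    o,d=ray(c,T,uv);return (o+d*(z-o[2])/d[2]).round(1)
f=lambda u,v:(260+u/6-.4,v/6-.4)
print("kn",at(f(343,95),203), "arc bottom",at(f(357,125),64),at(f(357,125),44),at(f(357,125),172), "panel edge",at(f(343,360),233),"cup edge",at(f(600,14),0),at(f(600,14),220))
print(T[:3,3].round(1))
E
python3 mv.py 400 -104 192 .042
```

```text
kn [471.4 -98.3 203. ] arc bottom [501.2 -99.   64. ] [505.7 -99.   44. ] [476.7 -99.2 172. ] panel edge [451.3 -99.1 233. ] cup edge [ 532.5 -135.3    0. ] [ 472.1 -113.1  220. ]
[435.6 -99.6 353.3]
at [ 361.  -104.   193.2] [ 3.1405 -0.0037  0.0416] t 5.6
dp [0.0389 0.0016 0.0014] rot [ 0.0011 -0.0037 -0.0004]
```

```bash
python3 mv.py 397 -104.7 192 .042; python3 -m pendant '{"dp":[[0.015,0.001,0],[0.028,0.0018,0.0005],[0.0358,0.0022,0.001],[0.0358,0.0022,0.001],[0.0358,0.0022,0.001]],"rotation":[[0,0,0],[0,0,0],[0.001,-0.003,0],[0.001,-0.003,0],[0.001,-0.003,0]]}'
python3 snap.py w3; python3 - <<'E'
import sys;sys.path.insert(0,".")
from h import *
import cv2,pickle
i=cv2.imread("pics/w3.png")
a=cv2.resize(i[0:60,280:350],None,fx=8,fy=8,interpolation=cv2.INTER_CUBIC)
t=vision.capture("top");s=vision.capture("side");pickle.dump((t,s),open("pics/ts3.pkl","wb"))
st=s["pixels"][150:215,290:350,::-1];tt=t["pixels"][170:235,325:385,::-1]
b=np.hstack([cv2.resize(np.ascontiguousarray(x),(240,260),interpolation=cv2.INTER_CUBIC) for x in(st,tt)])
out=np.zeros((600,800,3),np.uint8);out[20:20+min(480,a.shape[0]),:560]=a[:480];b2=cv2.resize(b[:, :],(480,260));
out[:260,560:800]=b2[:,:240];out[270:530,560:800]=b2[:,240:];cv2.imwrite("pics/w3c.png",out)
E
```

```text
at [ 361.  -104.   193.2] [ 3.1405 -0.0037  0.0416] t 5.6
dp [0.0359 0.0022 0.0014] rot [ 0.0011 -0.0037 -0.0004]
time: 6.22
tool_pos: [395.9, -104.2, 191.0]
tcp_rot: [-3.14, 0.002, 0.041]
contact_force: [0.7, 0.1, -4.8]
grip_width: 13.5
finger_force: 30.0
[ 395.9 -104.2  191. ] [-3.1401e+00  2.3000e-03  4.1300e-02] 6.225
```

View pics/w3c.png

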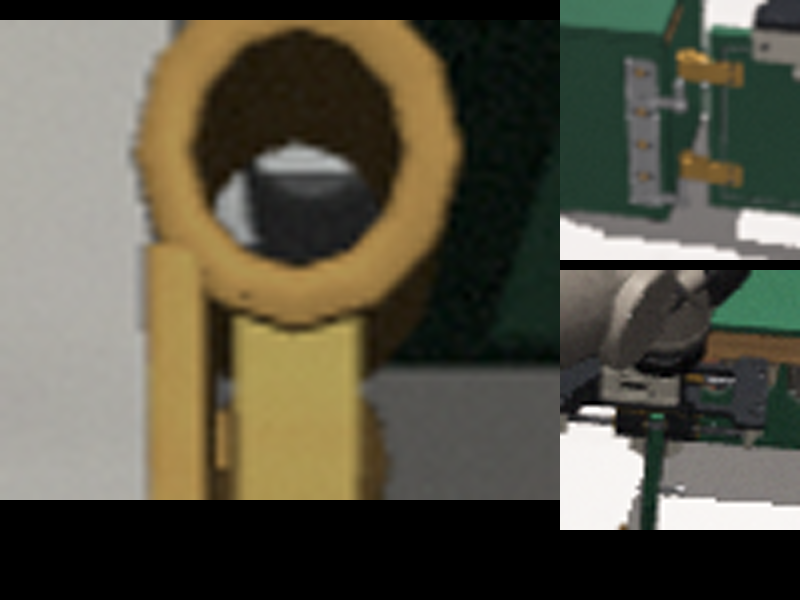

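```bash
python3 - <<'E'
from h import *
import pickle
c,T=pickle.load(open("pics/w3.pkl","rb"))
def at(uv,z):
    o,d=ray(c,T,uv);return (o+d*(z-o[2])/d[2]).round(1)
f=lambda u,v:(280+u/8-.4,(v-20)/8-.4)
print("kn",at(f(298,150),200.7),"pin",at(f(313,125),172),"near edge",at(f(313,190),172),"L/R",at(f(250,190),172),at(f(378,190),172), "bore LR",at(f(195,150),200.7),at(f(403,150),200.7))
# image structure through the bore, grey levels
g=c["pixels"].sum(2)//3
print(g[12:33,300:334])
E
python3 mv.py 397 -104.7 192 .042
```

```text
kn [505.9 -98.6 200.7] pin [513.8 -99.2 172. ] near edge [510.4 -99.3 172. ] L/R [510.3 -95.6 172. ] [ 510.6 -103.1  172. ] bore LR [505.7 -93.6 200.7] [ 506.1 -103.8  200.7]
[[125 129 129 121  82  41  26  24  23  27  24  26  27  27  24  28  26  25
   26  27  24  27  26  27  24  31  27  22  24  65 102 121 123 125]
 [125 130 130 118  75  30  28  24  23  22  23  28  26  27  27  26  26  28
   23  23  25  24  24  26  23  26  26  26  25  47  99 121 124 125]
 [128 132 127 109  61  21  26  21  24  24  25  25  23  26  23  27  31  25
   25  27  23  26  23  29  26  26  25  23  26  29  94 115 121 126]
 [126 132 125  92  44  27  29  24  29  24  20  26  22  27  30  34  82  76
   46  30  28  27  28  22  24  25  27  24  27  23  70 108 123 125]
 [125 131 123  90  44  31  23  26  24  24  27  23  29  79  95 147 163 164
  164 141  90  45  29  25  28  27  24  22  22  27  67 106 122 125]
 [125 130 129 101  53  22  27  30  26  22  27  36 117 155 161 162 163 164
  163 165 163 165 123  57  28  26  24  28  23  26  82 113 119 123]
 [121 129 129 114  69  30  27  25  26  26  30  34  98 147 162 162 162 163
  162
[... 1466 characters left out ...]
  74]
 [130 131 134 134 123 122 130 132 131 129 120  97  65  37  33  29  32  32
   32  33  34  51  85 116 125 130 128 125 121 117 113 104  75  38]
 [128 132 133 133 123 119 121 128 133 132 129 125 123 116  90  69  44  33
   50  87 118 125 126 128 131 131 125 124 118 111 109  75  37  23]
 [131 132 132 132 125 100 112 123 128 131 133 132 130 130 127 125 118 119
  122 126 127 133 132 131 129 128 122 119 114 109  82  43  24  20]
 [131 130 131 132 126 106 108 116 123 128 128 128 130 129 132 131 129 127
  130 131 130 127 128 129 124 124 120 114 108  83  45  27  27  22]]
at [ 395.9 -104.4  191.2] [-3.1405e+00  1.6000e-03  4.1000e-02] t 6.38
dp [ 0.0011  0.0004 -0.0008] rot [-0.0011  0.0016 -0.001 ]
```

```bash
python3 - <<'E'
from h import *
import pickle
c,T=pickle.load(open("pics/w3.pkl","rb"))
def at(uv,z):
    o,d=ray(c,T,uv);return (o+d*(z-o[2])/d[2]).round(2)
print("kn top",at((316.9,15.9),200.7),"kn low",at((316.5,24.8),178.7),"pin",at((318.6,16),172),T[:3,3])
E
```

```text
kn top [505.86 -98.66 200.7 ] kn low [507.32 -98.4  178.7 ] pin [512.47 -99.16 172.  ] [ 471.2665866  -100.21576548  350.59077331]
```

```bash
python3 mv.py 401.7 -105 191 .042; python3 -m pendant '{"dp":[[0.003,0.0004,0],[0.0057,0.0008,0],[0.0057,0.0008,0],[0.0057,0.0008,0],[0.0057,0.0008,0]],"rotation":[[0,0,0],[0,0,0],[0,0,0],[0,0,0],[0,0,0]]}'
python3 snap.py w4; python3 - <<'E'
import pickle
c,T=pickle.load(open("pics/w4.pkl","rb"));g=c["pixels"].sum(2)//3
for r in range(0,34): print(r,' '.join("%3d"%v for v in g[r,296:338]))
print(T[:3,3])
E
```

```text
at [ 395.9 -104.4  191.2] [-3.1405e+00  1.6000e-03  4.1000e-02] t 6.38
dp [0.0058 0.0009 0.0002] rot [-0.0011  0.0016 -0.001 ]
time: 7.0
tool_pos: [401.8, -105.0, 191.2]
tcp_rot: [-3.14, 0.001, 0.041]
contact_force: [-0.7, 0.3, -5.1]
grip_width: 13.4
finger_force: 30.0
[ 401.8 -105.   191.2] [-3.1405e+00  1.5000e-03  4.1100e-02] 7.0
0 171 171 171 172 120  81  82 100 115 121 124 126 125 125 123 120 118 114 113 109 105 102 104 107 112 113 113 118 120 118 119 124 128 125  87  40  16  10  10  12  10  12
1 170 173 172 171 120  81  90 109 119 125 128 127 126 118 114 111 109 105  83  67  46  31  44  78 100 107 109 111 113 118 119 122 125 127 124  87  40  12   6   9   8  13
2 170 172 172 174 120  89 108 116 122 126 124 125 121 113 105  80  66  43  30  28  24  28  28  30  32  44  76  98 106 112 117 119 122 125 125 120  77  32   8  13  16  11
3 172 172 171 170 126 107 114 119 121 125 125 121 115  95  56  29  26  26  26  25  25  24  23  25  27  27  26  41  90 109 114 118 121 122 125 125 117  76  25   9  11   9
4 172 172 173 138 116 117 119 121 123 124 122 116  98  57  26  27  25  24  27  22  27
[... 4382 characters left out ...]
133 134 122 119 124 129 133 133 130 126 125 117  97  75  65  54  69  93 115 126 130 129 129 131 127 122 118 113 107  77  37  25  17  14  17  13
31 171 144 118 124 131 131 134 133 124 100 111 125 130 134 133 134 131 131 127 125 117 118 123 127 129 133 132 132 130 129 123 118 115 109  85  48  25  26  14  12  15   5
32 171 143 117 123 129 131 133 134 128 107 108 117 123 127 128 131 131 130 132 131 130 130 130 133 128 128 127 125 125 126 120 114 109  84  47  22  26  25  14   9  16   6
33 171 144 119 124 131 131 132 132 125  91  97 113  81  56  58 108 122 125 126 128 127 129 127 124 124 122 120 119 118 117 114 110  85  44  27  27  28  15  12   3  11  14
[ 477.09489287 -100.88834103  350.86544234]
```

```bash
python3 - <<'E'
from h import *
import pickle
c,T=pickle.load(open("pics/w4.pkl","rb"))
def at(uv,z):
    o,d=ray(c,T,uv);return (o+d*(z-o[2])/d[2]).round(2)
print("kn top",at((316.4,16),200.9),"kn low",at((316.2,25),178.9),"pin",at((316.3,26.5),172))
E
```

```text
kn top [511.79 -99.19 200.9 ] kn low [513.22 -99.   178.9 ] pin [514.03 -99.   172.  ]
```

```bash
python3 -m pendant '{"dp":[[0.0004,0,0],[0.0004,0,0.003],[0.0004,0,0.006],[0.0004,0,0.008],[0.0004,0,0.009],[0.0004,0,0.010],[0.0004,0,0.011]],"rotation":[[0,0.001,0],[0,0.0015,0],[0,0.0015,0],[0,0.0015,0],[0,0.0015,0],[0,0.0015,0],[0,0.0015,0]]}'; python3 mv.py 402.2 -105 165 .042
```

```text
time: 7.92
tool_pos: [402.3, -105.0, 180.3]
tcp_rot: [-3.141, -0.0, 0.041]
contact_force: [0.4, -0.1, -3.5]
grip_width: 13.7
finger_force: 30.0
at [ 402.3 -105.   180.3] [-3.1406e+00 -3.0000e-04  4.1100e-02] t 7.92
dp [-0.0002  0.      0.0153] rot [-0.001  -0.0003 -0.0009]
```

```bash
python3 -m pendant '{"dp":[[0,0,0.002],[0,0,0.004],[0,0,0.006],[0,0,0.008],[0,0,0.0095],[0,0,0.011],[0,0,0.0125],[0,0,0.0125]],"rotation":[[0,0,0],[0,0,0],[0,0,0],[0,0,0],[0,0,0],[0,0,0],[0,0,0],[0,0,0]]}'; python3 mv.py 402.2 -105 164 .042
```

```text
time: 8.93
tool_pos: [402.3, -104.9, 167.7]
tcp_rot: [-3.14, -0.0, 0.041]
contact_force: [-0.4, 0.2, -5.2]
grip_width: 14.0
finger_force: 30.0
at [ 402.3 -104.9  167.7] [-3.1404 -0.      0.0411] t 8.93
dp [-0.0001  0.0001  0.0037] rot [-0.0012 -0.     -0.0009]
```

No load so far; creep down to the shoulders.

```bash
python3 -m pendant '{"dp":[[0,0,0.001],[0,0,0.0017],[0,0,0.0024],[0,0,0.003],[0,0,0.003]],"rotation":[[0,0,0],[0,0,0],[0,0,0],[0,0,0],[0,0,0]]}'; python3 -m pendant '{"dp":[[0,0,0.0004],[0,0,0.0008],[0,0,0.0008]],"rotation":[[0,0,0],[0,0,0],[0,0,0]]}'
```

```text
time: 9.55
tool_pos: [402.3, -104.9, 164.7]
tcp_rot: [-3.14, -0.0, 0.041]
contact_force: [0.4, 0.2, -3.4]
grip_width: 14.0
finger_force: 30.0
time: 9.93
tool_pos: [402.3, -104.9, 163.9]
tcp_rot: [-3.141, -0.0, 0.041]
contact_force: [0.1, 0.6, -4.0]
grip_width: 14.0
finger_force: 30.0
```

```bash
python3 -m pendant '{"dp":[[0,0,0.0004],[0,0,0.0008],[0,0,0.0008]],"rotation":[[0,0,0],[0,0,0],[0,0,0]]}'; python3 -m pendant '{"dp":[[0,0,0.0005],[0,0,0.001],[0,0,0.001]],"rotation":[[0,0,0],[0,0,0],[0,0,0]]}';python3 snap.py w5; python3 - <<'E'
import sys;sys.path.insert(0,".")
from h import *
import cv2
s=vision.capture("side");t=vision.capture("top")
i=cv2.imread("pics/w5.png")
a=cv2.resize(s["pixels"][140:240,285:375,::-1].copy(),None,fx=5,fy=5,interpolation=cv2.INTER_CUBIC)
b=cv2.resize(i[0:60,285:350],None,fx=5,fy=5,interpolation=cv2.INTER_CUBIC)
out=np.zeros((600,800,3),np.uint8);out[:500,:450]=a;out[:300,460:785]=b;cv2.imwrite("pics/w5c.png",out)
E
```

```text
time: 10.3
tool_pos: [402.3, -105.0, 163.4]
tcp_rot: [-3.141, -0.0, 0.041]
contact_force: [-1.8, 0.7, -0.4]
grip_width: 13.9
finger_force: 30.0
time: 10.68
tool_pos: [402.2, -105.1, 162.8]
tcp_rot: [-3.141, -0.0, 0.041]
contact_force: [-6.1, 0.1, 6.8]
grip_width: 13.6
finger_force: 30.0
[ 402.2 -105.1  162.8] [-3.1411e+00 -5.0000e-04  4.1200e-02] 10.675
```

View pics/w5c.png

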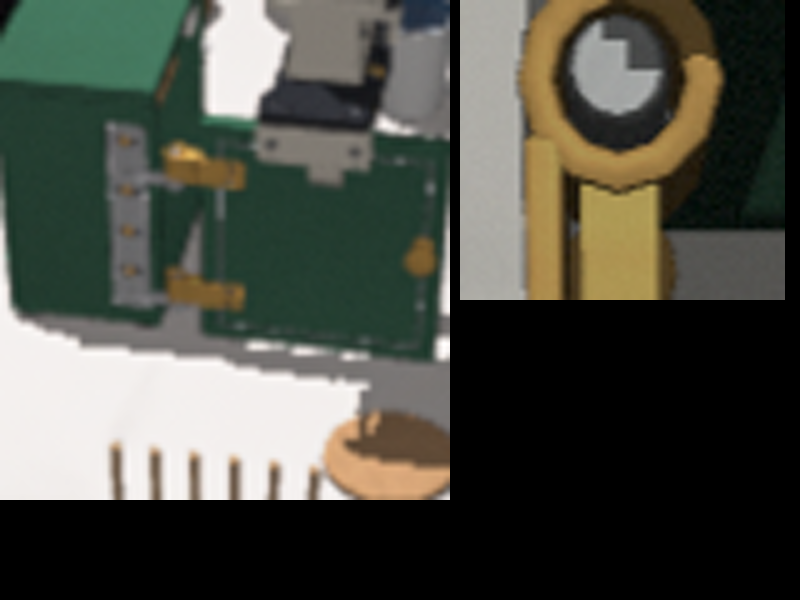

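```bash
python3 -m pendant '{"dp":[[0,0,0],[0,0,0],[0,0,0],[0,0,0]],"rotation":[[0,0,0],[0,0,0],[0,0,0],[0,0,0]]}' 0.06; python3 -m pendant '{"dp":[[0,0,-0.03],[0,0,-0.07],[0,0,-0.1],[0,0,-0.1]],"rotation":[[0,0,0],[0,0,0],[0,0,0],[0,0,0]]}'; python3 snap.py w6; python3 - <<'E'
import sys;sys.path.insert(0,".")
from h import *
import cv2,pickle
s=vision.capture("side");t=vision.capture("top");pickle.dump((t,s),open("pics/ts6.pkl","wb"))
c,T=pickle.load(open("pics/w6.pkl","rb"))
g=c["pixels"].astype(int)
for r in range(20,290,15):
    m=(g[r,:,1]-g[r,:,0]>20)&(g[r,:,1]-g[r,:,2]>8);w=np.where(m)[0];w=w[(w>280)&(w<360)]
    if len(w): print(r,w.min(),w.max())
def at(uv,z):
    o,d=ray(c,T,uv);return (o+d*(z-o[2])/d[2]).round(1)
for x in (0,107,195): # predicted at 90deg about pin
    print(x,pr(c,T,[(513.6-x,-99.0-.042*x,204)]))
E
```

```text
time: 11.32
tool_pos: [402.4, -104.9, 162.1]
tcp_rot: [-3.14, -0.0, 0.041]
contact_force: [0.4, 0.7, 0.4]
grip_width: 49.3
finger_force: 0.0
time: 11.82
tool_pos: [403.4, -105.5, 264.0]
tcp_rot: [3.14, -0.004, 0.041]
contact_force: [-0.2, -0.3, -0.3]
grip_width: 59.9
finger_force: 0.0
[ 403.4 -105.5  264. ] [ 3.1404 -0.0045  0.0412] 11.825
50 353 353
95 306 326
110 306 326
125 306 325
140 306 325
155 306 325
170 307 325
185 307 325
200 307 325
215 307 325
230 307 325
275 309 309
0 [[315.15965957  46.95193056]]
107 [[315.54917942 219.75732516]]
195 [[315.80320773 332.45367078]]
```

```bash
python3 mv.py 368 -50 168 .042; cat > arc.py <<'E'
from h import *
T=np.eye(4);T[:3,:3]=R.from_euler('xyz',[np.pi,0,.042]).as_matrix()
pin=np.array([513.6,-99.0]);y=.044;C=np.array([[np.cos(y),-np.sin(y)],[np.sin(y),np.cos(y)]])
P=[]
for a in [90,80,70,60,50,40,30,22,15,10,6,3,1,0]:
    q=np.radians(a);r=140+25*min(1,(90-a)/60);u=np.array([-np.sin(q),-np.cos(q)]);n=np.array([-np.cos(q),np.sin(q)])
    w=pin+C@(r*u+n*(7+9.5*abs(n[0])+19*abs(n[1])));P.append(w);print(a,w.round(1),((T[:3,:3].T@np.r_[w-P[0],0])/1000).round(4)[:2])
E
python3 arc.py
```

```text
at [ 401.8 -104.8  261.1] [-3.1397e+00  1.4000e-03  4.1100e-02] t 11.97
dp [-0.0314 -0.056   0.0933] rot [-0.0019  0.0014 -0.0009]
90 [372.6 -79.2] [0. 0.]
80 [ 366.9 -103.5] [-0.0067  0.0241]
70 [ 365.8 -129.9] [-0.0089  0.0503]
60 [ 369.8 -157.2] [-0.006   0.0778]
50 [ 379.4 -184.5] [0.0024 0.1055]
40 [ 394.7 -210.5] [0.0166 0.1321]
30 [ 415.5 -234. ] [0.0364 0.1565]
22 [ 437.  -246.9] [0.0573 0.1703]
15 [ 457.4 -255.5] [0.0773 0.1798]
10 [ 472.6 -260. ] [0.0924 0.1849]
6 [ 485.2 -262.6] [0.1048 0.188 ]
3 [ 494.7 -263.8] [0.1143 0.1896]
1 [ 501.2 -264.4] [0.1207 0.1904]
0 [ 504.4 -264.6] [0.1239 0.1908]
```

```bash
python3 -m pendant '{"dp":[[-0.0274,-0.027,0],[-0.0274,-0.054,0],[-0.0274,-0.054,0],[-0.0274,-0.054,0.03],[-0.0274,-0.054,0.07],[-0.0274,-0.054,0.0933],[-0.0274,-0.054,0.0933],[-0.0274,-0.054,0.0933]],"rotation":[[0,0,0],[0,0,0],[0,0,0],[0,0,0],[0,0,0],[0,0,0],[0,0,0],[0,0,0]]}' 0; python3 mv.py 372.6 -79.2 168 .042
```

```text
time: 12.98
tool_pos: [373.3, -52.7, 169.4]
tcp_rot: [-3.141, -0.001, 0.041]
contact_force: [0.6, -0.5, -0.5]
grip_width: 0.1
finger_force: 0.0
at [373.3 -52.7 169.4] [-3.1409e+00 -6.0000e-04  4.0900e-02] t 12.97
dp [-0.0018  0.0265  0.0014] rot [-0.0007 -0.0006 -0.0011]
```

```bash
python3 -m pendant '{"dp":[[0,0.008,0],[0,0.016,0],[-0.0005,0.022,0],[-0.0018,0.0265,0],[-0.0035,0.0325,0],[-0.005,0.0385,0],[-0.007,0.0445,0],[-0.0085,0.0506,0]],"rotation":[[0,0,0],[0,0,0],[0,0,0],[0,0,0],[0,0,0],[0,0,0],[0,0,0],[0,0,0]]}'; python3 -m pendant '{"dp":[[-0.0007,0.0065,0],[-0.0013,0.013,0],[-0.0018,0.0196,0],[-0.0022,0.0262,0],[-0.0018,0.033,0],[-0.0011,0.0399,0],[-0.0002,0.0468,0],[0.0007,0.0537,0]],"rotation":[[0,0,0],[0,0,0],[0,0,0],[0,0,0],[0,0,0],[0,0,0],[0,0,0],[0,0,0]]}'
python3 -c "
import sys
from h import *
import cv2
t=vision.capture('top')['pixels'][150:250,320:420,::-1].copy();cv2.imwrite('pics/t7.png',t)"; python3 mv.py 379.4 -184.5 168 .042
```

```text
time: 13.98
tool_pos: [366.2, -103.4, 168.9]
tcp_rot: [-3.14, -0.0, 0.041]
contact_force: [-0.6, 0.5, -0.4]
grip_width: 0.2
finger_force: 0.1
time: 14.98
tool_pos: [369.3, -157.1, 168.8]
tcp_rot: [-3.141, -0.0, 0.041]
contact_force: [-0.5, 0.8, 0.4]
grip_width: 0.5
finger_force: 0.1
at [ 369.6 -157.8  168.8] [-3.1412e+00 -5.0000e-04  4.0900e-02] t 15.03
dp [0.0087 0.027  0.0008] rot [-0.0004 -0.0005 -0.0011]
```

Door α≈60°, light contact force. Continue along the arc to 22°, then 10°.

```bash
python3 -m pendant '{"dp":[[0.0025,0.009,0],[0.0055,0.018,0],[0.0087,0.027,0],[0.0132,0.0358,0],[0.0178,0.0447,0],[0.023,0.0536,0],[0.0295,0.0617,0],[0.0361,0.0698,0]],"rotation":[[0,0,0],[0,0,0],[0,0,0],[0,0,0],[0,0,0],[0,0,0],[0,0,0],[0,0,0]]}'; python3 mv.py 415.5 -234 168 .042;  python3 -m pendant '{"dp":[[0.0053,0.007,0],[0.0115,0.0115,0],[0.0175,0.0155,0],[0.0245,0.0197,0],[0.031,0.023,0],[0.0375,0.026,0],[0.045,0.029,0],[0.0525,0.0315,0]],"rotation":[[0,0,0],[0,0,0],[0,0,0],[0,0,0],[0,0,0],[0,0,0],[0,0,0],[0,0,0]]}'; python3 mv.py 494.7 -263.8 168 .042
python3 -c "
from h import *
import cv2
t=vision.capture('top')['pixels'][150:250,320:420,::-1];s=vision.capture('side')['pixels'][120:220,280:380,::-1]
cv2.imwrite('pics/c8.png',cv2.resize(np.hstack([t,s]),None,fx=4,fy=4,interpolation=cv2.INTER_CUBIC))"
```

```text
time: 16.02
tool_pos: [408.6, -225.5, 168.7]
tcp_rot: [-3.141, -0.0, 0.041]
contact_force: [-0.6, 0.0, 0.2]
grip_width: 0.3
finger_force: 0.1
at [ 408.6 -225.5  168.7] [-3.1405e+00 -2.0000e-04  4.1000e-02] t 16.02
dp [0.0065 0.0088 0.0007] rot [-0.0011 -0.0002 -0.001 ]
time: 17.02
tool_pos: [462.4, -254.4, 168.7]
tcp_rot: [-3.141, -0.0, 0.041]
contact_force: [0.0, -0.1, 0.7]
grip_width: 0.4
finger_force: 0.1
at [ 462.4 -254.4  168.7] [-3.1406e+00 -2.0000e-04  4.1100e-02] t 17.02
dp [0.0318 0.0107 0.0007] rot [-0.001  -0.0002 -0.0009]
```

View pics/c8.png

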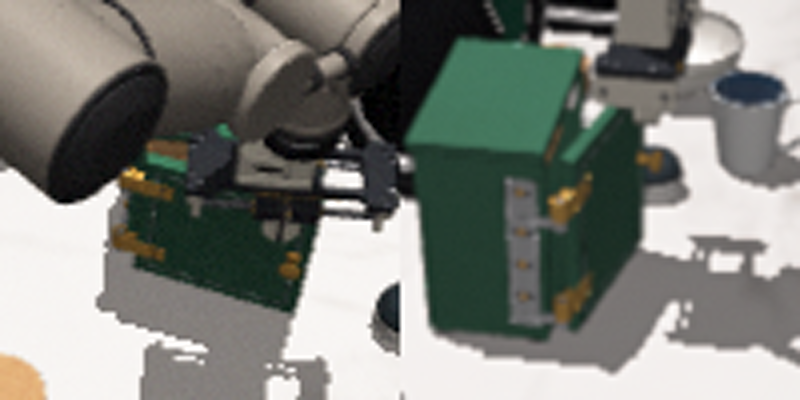

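```bash
python3 -m pendant '{"dp":[[0.005,0.0018,0],[0.010,0.0036,0],[0.015,0.0054,0],[0.019,0.007,0],[0.023,0.008,0],[0.026,0.009,0],[0.029,0.01,0],[0.029,0.01,0]],"rotation":[[0,0,0],[0,0,0],[0,0,0],[0,0,0],[0,0,0],[0,0,0],[0,0,0],[0,0,0]]}'; python3 -m pendant '{"dp":[[0.001,0,0],[0.002,0,0],[0.003,0,0],[0.004,0,0],[0.004,0,0]],"rotation":[[0,0,0],[0,0,0],[0,0,0],[0,0,0],[0,0,0]]}';python3 -m pendant '{"dp":[[0.001,0,0],[0.002,0,0],[0.003,0,0],[0.003,0,0]],"rotation":[[0,0,0],[0,0,0],[0,0,0],[0,0,0]]}'
```

```text
time: 18.12
tool_pos: [491.1, -262.7, 168.5]
tcp_rot: [-3.14, 0.001, 0.041]
contact_force: [-2.0, 2.4, 0.0]
grip_width: 0.4
finger_force: 1.0
time: 18.75
tool_pos: [495.8, -263.2, 168.9]
tcp_rot: [-3.141, -0.001, 0.041]
contact_force: [0.2, 0.8, -0.2]
grip_width: 0.6
finger_force: 0.0
time: 19.25
tool_pos: [498.4, -262.7, 168.7]
tcp_rot: [-3.141, -0.0, 0.041]
contact_force: [-0.2, -0.5, 0.4]
grip_width: 0.9
finger_force: 0.0
```

```bash
for k in 1 2; do python3 -m pendant '{"dp":[[0.001,0,0],[0.002,0,0],[0.003,0,0],[0.003,0,0]],"rotation":[[0,0,0],[0,0,0],[0,0,0],[0,0,0]]}'; done
```

```text
time: 19.75
tool_pos: [501.3, -262.6, 168.7]
tcp_rot: [-3.14, -0.0, 0.041]
contact_force: [-0.3, -1.1, -0.3]
grip_width: 0.3
finger_force: 0.0
time: 20.25
tool_pos: [502.4, -262.6, 168.7]
tcp_rot: [-3.14, 0.004, 0.041]
contact_force: [-9.0, -0.2, 4.4]
grip_width: 0.5
finger_force: 4.3
```

```bash
python3 -m pendant '{"dp":[[0.0008,0,0],[0.0015,0,0],[0.0015,0,0]],"rotation":[[0,0,0],[0,0,0],[0,0,0]]}'; python3 -m pendant '{"dp":[[0.0008,0,0],[0.0015,0,0],[0.0015,0,0]],"rotation":[[0,0,0],[0,0,0],[0,0,0]]}'
```

```text
time: 20.62
tool_pos: [502.5, -262.5, 168.7]
tcp_rot: [-3.14, 0.007, 0.041]
contact_force: [-15.1, -0.0, 7.4]
grip_width: 0.8
finger_force: 7.2
time: 21.0
tool_pos: [502.6, -262.5, 168.7]
tcp_rot: [-3.139, 0.01, 0.041]
contact_force: [-21.5, -0.3, 9.0]
grip_width: 0.6
finger_force: 10.2
```

```bash
python3 -m pendant '{"dp":[[-0.01,0,0],[-0.03,0,0],[-0.06,0,0],[-0.1,-0.06,-0.02],[-0.1,-0.08,-0.06],[-0.1,-0.1,-0.1],[-0.1,-0.1,-0.1],[-0.1,-0.1,-0.1]],"rotation":[[0,0,0],[0,0,0],[0,0,0],[0,0,0],[0,0,0],[0,0,0],[0,0,0],[0,0,0]]}'; python3 snap.py w9; python3 - <<'E'
from h import *
import pickle
c,T=pickle.load(open("pics/w9.pkl","rb"));print(T[:3,3].round(1))
# predicted columns of door if shut vs 5mm ajar: front/back top edges at several cup y, from pin
pin=np.array([513.6,-99.0]);g=c["pixels"].astype(int)
for a in(0,):
  for r in(30,70,110,150,185):
    w=pin+np.array([np.sin(.044)*r,-np.cos(.044)*r])
    uv=pr(c,T,[(w[0]-7,w[1],204),(w[0]+7,w[1],204),(w[0]+13.5,w[1],220)]);k=int(round(uv[0,0]));print(r,uv.round(1).tolist())
    if 0<=k<640:
      for rr in range(max(0,int(uv[2,1])-12),min(399,int(uv[0,1])+12)): print(rr,g[rr,k].tolist(),end=' ')
      print()
E
```

```text
time: 22.0
tool_pos: [403.2, -166.6, 268.3]
tcp_rot: [-3.14, -0.0, 0.041]
contact_force: [-0.6, -0.3, -1.0]
grip_width: 0.4
finger_force: 0.0
[ 403.2 -166.6  268.3] [-3.1404e+00 -2.0000e-04  4.1400e-02] 22.0
[ 478.2 -162.6  428. ]
30 [[263.5, 55.1], [263.5, 29.5], [259.0, 9.8]]
0 [46, 83, 63] 1 [48, 83, 65] 2 [46, 82, 62] 3 [49, 84, 64] 4 [50, 84, 66] 5 [43, 74, 58] 6 [40, 68, 53] 7 [36, 63, 48] 8 [32, 54, 43] 9 [28, 46, 37] 10 [20, 36, 26] 11 [11, 21, 14] 12 [7, 12, 8] 13 [10, 17, 11] 14 [7, 19, 11] 15 [9, 17, 10] 16 [16, 22, 19] 17 [15, 20, 18] 18 [9, 18, 15] 19 [12, 19, 12] 20 [9, 16, 10] 21 [6, 13, 9] 22 [12, 18, 13] 23 [11, 16, 14] 24 [5, 16, 9] 25 [3, 14, 10] 26 [6, 18, 16] 27 [6, 14, 11] 28 [6, 15, 11] 29 [3, 14, 13] 30 [45, 74, 58] 31 [46, 78, 60] 32 [49, 83, 65] 33 [51, 87, 68] 34 [52, 89, 68] 35 [53, 89, 69] 36 [53, 90, 70] 37 [52, 89, 68] 38 [54, 90, 70] 39 [51, 87, 69] 40 [48, 86, 66] 41 [50, 86, 66] 42 [51, 86, 68] 43 [53, 87, 67] 44 [48, 84, 65] 45 [49, 86, 66] 46 [51, 87, 67] 47 [50, 83, 65] 48 [52, 86, 67] 49 [50, 84, 67] 50 [49, 82, 65] 51 [42, 72, 56] 52 [33, 60, 47
[... 3873 characters left out ...]
[12, 17, 13] 25 [86, 90, 84] 26 [166, 163, 156] 27 [167, 163, 158] 28 [166, 164, 158] 29 [53, 61, 57] 30 [44, 74, 58] 31 [42, 73, 56] 32 [46, 77, 61] 33 [48, 80, 62] 34 [42, 76, 59] 35 [43, 76, 59] 36 [45, 78, 61] 37 [43, 77, 60] 38 [45, 78, 62] 39 [45, 78, 60] 40 [45, 78, 60] 41 [46, 78, 61] 42 [44, 79, 60] 43 [45, 78, 61] 44 [45, 79, 59] 45 [45, 78, 60] 46 [45, 78, 59] 47 [43, 76, 58] 48 [47, 78, 60] 49 [45, 77, 59] 50 [36, 66, 51] 51 [37, 60, 47] 52 [30, 49, 37] 53 [22, 36, 27] 54 [10, 17, 13] 55 [5, 12, 10] 56 [11, 17, 13] 57 [92, 97, 92] 58 [176, 175, 169] 59 [175, 174, 168] 60 [175, 172, 167] 61 [175, 173, 167] 62 [174, 172, 166] 63 [172, 171, 164] 64 [173, 171, 165] 65 [173, 172, 167]
```

```bash
python3 -c "
from plant import workorder
print(workorder.close_job())"
```

```text
the job is handed in; nothing more can be done
None
```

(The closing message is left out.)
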